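# Tip the blue rack stop onto its foot

### The job

The L-shaped rack stop with the blue leg was left on the wrong leg, with its blue leg in the air. Tip it over its corner, keeping it down on its grey plate rather than lifting it off, so that the blue leg lies flat within the black outline and the bare metal leg stands upright; then let go. Leave the orange rack stop and the tube rack where they are.

Things in the scene. Friction and masses are not known exactly. Their poses are not given: they have to be found in the camera images.
- blue_stop: L of 8 mm plate, 50 mm wide (y, along its corner edge), 115-195 g. Blue leg 70 mm, bare aluminium leg 80 mm, from the outer corner. Origin: centre of the blue leg's outer face, 35 mm from that corner. z: along the blue leg, up at the start; x: towards the bare leg's free end, which lies flat on the plate (up once tipped). Falls towards -x; past about 52 degrees goes over by itself.
- field (a point): Centre of the black outline (102 mm in x, 90 mm in y) on the fixed grey plate (210 x 120 mm) under the blue stop; on the plate's top, 5 mm above the bench. z up, -x the way the stop must fall, y along its corner edge (within 7 degrees). At the start the blue leg stands about 35 mm to the +x side, inside the outline, so tipping it in place, without sliding it far, lays it in.
- orange_stop: A look-alike to be left alone: the same L shape, axes, origin and start posture as the blue rack stop, but with an orange leg, on a grey plate of its own.
- tube_rack: White tube rack with blue-capped sample tubes, 54 mm (x) by 126 mm (y), 90 mm high over the caps, 450 g, standing loose beyond the plates, to be left alone. Origin: centre of its underside.
Not all that is in view belongs to the job. What is shaped like the blue_stop but turquoise is not meant. What is shaped like the part that bears field but yellow is not meant.

How it is judged:
By the outcome, as a careful person would: the job done as asked, in the order asked, and still so for the second after the job is handed in, with the robot touching nothing.
It also fails if it takes over 32 s, if anything falls off the work surface, if the arm or the gripper's body presses on something with over 40 N, if the wrist force passes 120 N, or if a joint passes its speed limit or range.

### The arm

A 7-joint arm with a two-finger parallel gripper is mounted at the origin on the work surface. World frame = base frame: x ahead of the robot, y to its left, z up, the work surface at z = 0. Lengths are in mm, angles in degrees, forces in N, time in s.
With the tool pointing down it reaches from about 425 to 875 mm from the base axis. Payload 4.7 kg.
Tool frame: the origin (TCP) lies at the very end of the fingers, on their centre line; the grasp point (between the pads) lies behind it (env.pinch_z is the z of the grasp point in the tool frame, in mm); z points along the fingers, y is the line along which they close (so a half turn about z gives the same grasp; the last joint's range is limited). The gripper opens to 87 mm and grips with 3 to 60 N. Pads are 19 mm wide; open, the fingers measure 117 mm over their backs; the gripper's body (75 mm by 190 mm) begins 51 mm behind the grasp point.
Start: joints at [-74.421, 18.392, -4.016, 83.108, 1.295, 78.541, -3.26], TCP at [165.747, 628.533, 222.587] pointing down, gripper open.
Joint ranges: [-163.93, 163.93], [-17.29, 119.83], [-79.2, 71.16], [3.27, 140.29], [-89.18, 269.18], [5.43, 117.66], [-154.24, 154.24]. Speed limits (degrees/s): [147.25, 147.25, 180, 180, 180, 180, 180].

### API

Orientations are given as [roll, pitch, yaw] about the fixed x, y, z axes, in that order (R = Rz(yaw) Ry(pitch) Rx(roll)).
In Python, from cell import readout, cams, env gives the robot as it stands. The module is installed in compiled form; this text tells all that it offers.
- The arm moves only by the tool servo_tool, never from a script. Its argument "plan" is a list of rows, each a list of 7 numbers: the shift along the tool's x, y, z normalised to -1 to 1, where 1 is 25 cm, then the turn, a rotation vector about the tool's x, y, z normalised to -1 to 1, where 1 is 2 pi rad, then the opening, from 0 (shut) to 1 (fully open). A call has 1 to 12 rows; each row shifts and turns the commanded pose from where the row before left it, along the tool's axes as they then stand; what a row does not reach is not made up. A row lasts 1/10 s, in which the tool goes at most 50 mm and 8.59 degrees, less where a joint would pass 70% of its speed; a pose out of reach is approached as far as the arm can. A call with a number of a shift or a turn outside -1 to 1 is refused whole. A call with a gripper value outside its range is refused whole. The fingers move at their own pace and stop on an object; the grip force is fixed at half the most. Time passes only in rows, so rows that do not move let the fingers close. It gives the time, the measured TCP pose, the force, the opening and the grip force at its end, in the units of the state.
- readout.get_state(): the state, without advancing time (a new reading comes with each control period).
- cams.snapshot(name): name is "scene" or "top"; returns the picture (480x640x3 uint8, red, green, blue); there is no depth.
- cams.get_calibration(name): a dict with "intrinsics" (3x3 intrinsics, pixels), "R" (3x3) and "t" (3): a world point X has camera coordinates R X + t. Camera axes: x right, y down, z forward; pixel columns grow to the right and rows downward; lengths in mm; the calibration is good to about 2 mm. A picture is of the moment at which its call begins. get_calibration takes no time and is no camera call.
- env.hand_in(): hands the job in; it is judged then, once.
The state is a dict: "t": time; "qpos": joint angles; "qd": joint speeds; "joint_efforts": joint torques, N m; "position": TCP position; "tcp_rot": TCP orientation; "force": force on the tool from outside, world axes, zero at the start; "wrist_torque": the same for the moment, N m; "opening": opening from 0.0 (shut) to 1.0 (fully open); "finger_force": force on a finger pad.
Only numpy, scipy, OpenCV 4.12 (cv2) and the standard library are available. Lean on these libraries where they do the work, as an engineer would, in place of code of your own. Each camera call takes 0.05 s, during which the arm holds its last target. There are 200 camera calls.

## Working session

There is one attempt and no reset: what is moved stays moved. The work goes in short steps, Python scripts to look and compute and a tool call to move; the robot and the scene stay as the last step left them, time stands still between calls to the robot, and variables do not carry over. Pictures are saved under pics/ and viewed, at most 10 in all, crops included, and the job is handed in when it is done.

Besides the shell and the picture viewer there is one more tool, called after "Emit:" as name(argument=value, ...) on one line, values as JSON. servo_tool: Moves the arm, as the interface text tells. Its arguments: {"type":"object","properties":{"plan":{"type":"array"}},"required":["plan"]}

```bash
mkdir -p pics
python3 - <<'E'
from cell import readout,cams,env
import cv2,numpy as np
for n in("scene","top"):
    cv2.imwrite(f"pics/{n}0.png",cams.snapshot(n)[:,:,::-1])
    c=cams.get_calibration(n);print(n,np.round(c["intrinsics"],1).tolist(),np.round(c["R"],3).tolist(),np.round(c["t"],1))
print(env.pinch_z,readout.get_state())
E
```

```text
scene [[461.3, 0.0, 315.4], [0.0, 461.3, 238.4], [0.0, 0.0, 1.0]] [[-0.82, 0.572, 0.019], [0.3, 0.457, -0.838], [-0.488, -0.681, -0.546]] [ 525.8  -57.3 1157.5]
top [[531.9, 0.0, 322.0], [0.0, 531.9, 241.4], [0.0, 0.0, 1.0]] [[-0.014, -1.0, -0.004], [-0.994, 0.014, -0.109], [0.109, 0.002, -0.994]] [-118.6  532.6  974.7]
-18.700000000000003 {'t': 0.1, 'qpos': array([-74.42192912,  18.43474906,  -4.01578206,  83.16770172,
         1.2961058 ,  78.54004626,  -3.25870852]), 'qd': array([-0.01466349, -0.08680982,  0.06798288, -0.09839229,  0.01528897,
        0.05283435,  0.07437638]), 'joint_efforts': array([ 1.94639892e-04, -4.92567658e+01, -4.05729879e-01, -3.13400817e+01,
       -6.41793455e-02,  3.94086423e-02,  6.05990590e-05]), 'position': array([165.64008613, 628.03581695, 221.57347792]), 'tcp_rot': array([-1.79902796e+02,  6.40548689e-03,  1.65233274e+02]), 'force': array([-0.78120007,  0.27748833, -0.2619989 ]), 'wrist_torque': array([0.03036232, 0.00557092, 0.04310423]), 'finger_force': 0.0, 'opening': 0.999223825634599}
```

View pics/scene0.png

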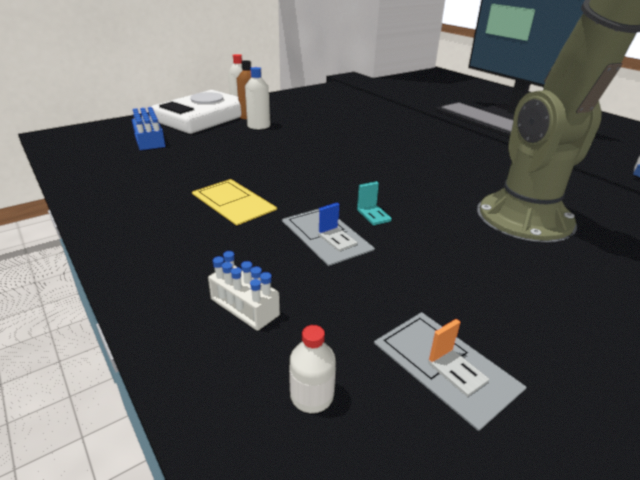

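View pics/top0.png

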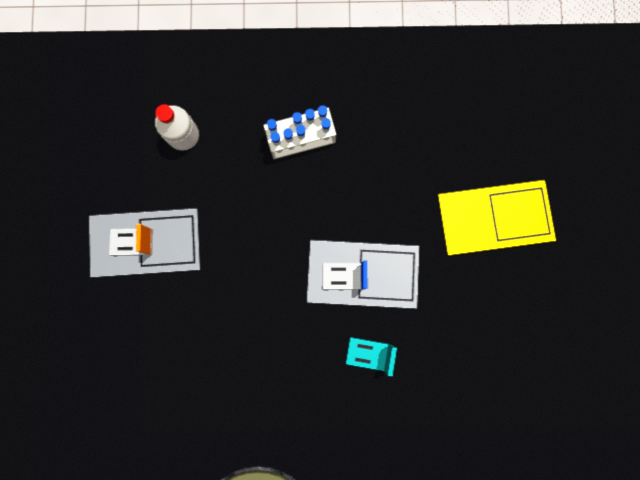

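Candidates: blue leg at top (363,274) on the grey plate; turquoise at (370,356) on the bare bench; orange at (143,240) on its own plate. The first one fits because it has a blue leg, a bare leg and a grey plate with the outline. I'll confirm that in a crop and measure it.

```bash
cat > h.py <<'E'
import cv2,numpy as np
from cell import cams,readout
def ray(n,uv,z):
    c=cams.get_calibration(n);K,R,t=[np.array(c[k],float) for k in("intrinsics","R","t")]
    d=R.T@np.linalg.inv(K)@np.array([uv[0],uv[1],1.]);o=-R.T@t
    return np.round((o+d*(z-o[2])/d[2])[:3],1)
def blob(m):
    n,l,s,c=cv2.connectedComponentsWithStats(m.astype(np.uint8));i=1+np.argmax(s[1:,4])
    r=cv2.minAreaRect(np.argwhere(l==i)[:,::-1].astype(np.float32));return r,cv2.boxPoints(r)
E
python3 - <<'E'
from h import *
im=cv2.imread("pics/top0.png");x0,y0=300,230;s=6
c=im[y0:y0+90,x0:x0+130];cv2.imwrite("pics/crop.png",cv2.resize(c,None,fx=s,fy=s,interpolation=cv2.INTER_CUBIC))
c=c.astype(int)
b,g,r=c[...,0],c[...,1],c[...,2]
o=np.array([x0,y0])
blue=(b>g+60)&(b>100)
print("blue",[ (p+o).round(1).tolist() for p in blob(blue)[1]],[ray("top",p+o,75).tolist() for p in blob(blue)[1]])
dark=(c.max(2)<110)
n,l,st,ce=cv2.connectedComponentsWithStats(dark.astype(np.uint8))
for i in range(1,n):
    if st[i,4]>15:
        R=cv2.minAreaRect(np.argwhere(l==i)[:,::-1].astype(np.float32));print("dark",st[i],[ray("top",p+o,5)[:2].tolist() for p in cv2.boxPoints(R)])
w=c.min(2)>225
print("white",[(p+o).round(1).tolist() for p in blob(w)[1]],[ray("top",p+o,13)[:2].tolist() for p in blob(w)[1]])
gr=(c.max(2)>120)
print("plate",[ray("top",p+o,5)[:2].tolist() for p in blob(gr)[1]])
E
```

```text
blue [[362.0, 261.0], [367.0, 261.0], [367.0, 288.0], [362.0, 288.0]] [[489.5, -197.3, 75.0], [489.4, -206.3, 75.0], [441.2, -205.1, 75.0], [441.3, -196.2, 75.0]]
dark [   0    0  130   90 4789] [[556.3, -83.7], [552.7, -333.3], [382.3, -327.2], [385.6, -82.1]]
dark [61 20 54  8 70] [[504.1, -200.5], [516.0, -200.9], [512.6, -303.2], [500.8, -302.6]]
dark [61 35  1 18 18] [[454.2, -199.6], [454.2, -199.6], [486.8, -200.3], [486.8, -200.3]]
dark [32 38 14  2 28] [[481.8, -144.5], [481.5, -169.5], [479.5, -169.4], [479.9, -144.5]]
dark [113  38   1  19  19] [[445.2, -298.9], [445.2, -298.9], [479.6, -300.0], [479.6, -300.0]]
dark [32 52 14  2 28] [[455.0, -144.1], [454.6, -169.0], [452.7, -168.9], [453.1, -144.0]]
dark [57 59 56 12 95] [[441.0, -191.6], [439.5, -296.8], [418.6, -296.1], [420.0, -191.2]]
white [[323.0, 262.0], [359.0, 262.0], [359.0, 288.0], [323.0, 288.0]] [[493.0, -127.4], [492.1, -196.0], [442.6, -195.0], [443.6, -126.7]]
plate [[417.8, -94.5], [537.2, -102.5], [522.3, -314.9], [403.3, -304.3]]
```

View pics/crop.png

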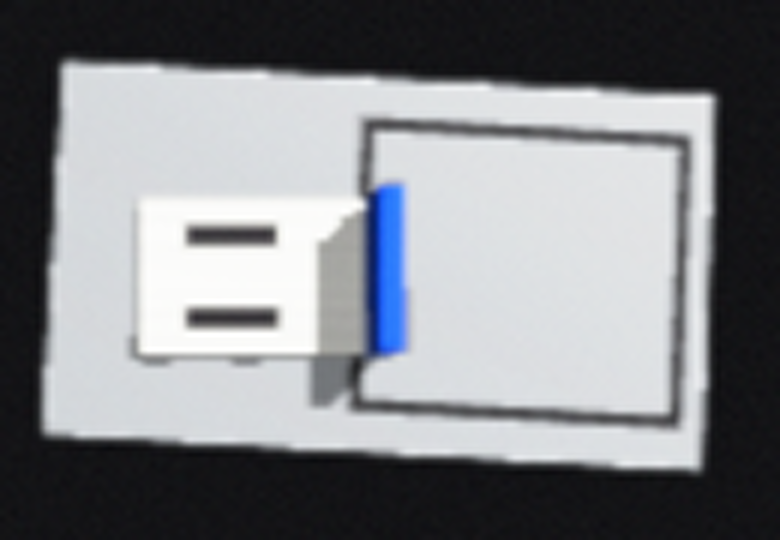

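The crop shows a blue upright leg and a white/bare leg with two slots on the grey plate. In the full image the blue leg is at about (364.5,274.7) and the outline centre at about (387,275). This is the right one.

Measurements: corner at about (465.5,-206.5,5), field centre at about (466,-250). The stop width of 49 and leg length of 80 agree with the given sizes.

Plan: pinch the blue leg's side edges from 35° on one side, rotate about 72° around the corner, then release.

```bash
cat > plan.py <<'E'
from h import *
from scipy.spatial.transform import Rotation as Ro, Slerp
C=np.array([465.5,-206.5,5.])
def tool(a,yaw=90): return Ro.from_euler("x",a,degrees=True)*Ro.from_euler("xyz",[180,0,yaw],degrees=True)
def rows(P,Rs,p0=None,r0=None,g=1,dig=4):
    s=readout.get_state()
    p=np.array(s["position"]) if p0 is None else np.array(p0,float)
    r=Ro.from_euler("xyz",s["tcp_rot"],degrees=True) if r0 is None else r0
    out=[]
    for q,R in zip(P,Rs):
        d=np.round(r.inv().apply(np.array(q)-p)/250,dig);w=np.round((r.inv()*R).as_rotvec()/(2*np.pi),dig)
        out.append([*d.tolist(),*w.tolist(),g]);p=p+r.apply(d*250);r=r*Ro.from_rotvec(w*2*np.pi)
        assert np.linalg.norm(d*250)<50 and np.linalg.norm(w)*360<8.6,(d*250,w*360)
    for o in out: print(str(o).replace(" ",""))
    print("end",p.round(1),r.as_euler("xyz",degrees=True).round(1));return p,r
def line(q,R,n,p0=None,r0=None,g=1):
    s=readout.get_state()
    p=np.array(s["position"]) if p0 is None else p0
    r=Ro.from_euler("xyz",s["tcp_rot"],degrees=True) if r0 is None else r0
    u=np.arange(1,n+1)/n;S=Slerp([0,1],Ro.concatenate([r,R]))
    return rows([p+(np.array(q)-p)*k for k in u],[S(k) for k in u],p,r,g,3 if n>3 else 4)
E
python3 - <<'E'
from plan import *
p,r=line([480,350,222],tool(0,125),12)
p,r=line([520,-110,200],tool(0,90),12,p,r)
E
```

```text
[-0.125,-0.063,-0.0,-0.0,0.0,0.009,1]
[-0.128,-0.056,-0.0,-0.0,0.0,0.01,1]
[-0.132,-0.047,-0.0,-0.0,0.0,0.009,1]
[-0.134,-0.04,-0.0,-0.0,0.0,0.009,1]
[-0.136,-0.033,-0.0,-0.0,0.0,0.01,1]
[-0.138,-0.024,-0.0,-0.0,0.0,0.009,1]
[-0.139,-0.016,-0.0,-0.0,0.0,0.009,1]
[-0.139,-0.008,-0.0,-0.0,0.0,0.01,1]
[-0.14,0.001,-0.0,-0.0,0.0,0.009,1]
[-0.14,0.009,-0.0,-0.0,0.0,0.009,1]
[-0.139,0.016,-0.0,-0.0,0.0,0.009,1]
[-0.138,0.024,-0.0,-0.0,0.0,0.01,1]
end [480.  349.9 221.9] [-1.799e+02  1.000e-01  1.249e+02]
[-0.133,-0.077,0.008,-0.0,0.0,0.008,1]
[-0.137,-0.07,0.007,-0.0,0.0,0.008,1]
[-0.141,-0.063,0.008,-0.0,0.0,0.008,1]
[-0.143,-0.056,0.007,-0.0,0.0,0.008,1]
[-0.146,-0.048,0.008,-0.0,0.0,0.008,1]
[-0.148,-0.042,0.007,-0.0,0.0,0.008,1]
[-0.15,-0.033,0.008,-0.0,0.0,0.009,1]
[-0.152,-0.025,0.008,-0.0,0.0,0.008,1]
[-0.153,-0.018,0.007,-0.0,0.0,0.008,1]
[-0.153,-0.01,0.008,-0.0,0.0,0.008,1]
[-0.154,-0.002,0.007,-0.0,0.0,0.008,1]
[-0.154,0.006,0.008,-0.0,0.0,0.008,1]
end [ 520.1 -110.   199.9] [-1.8e+02  1.0e-01  9.0e+01]
```

Emit:
servo_tool(plan=[[-0.125,-0.063,0,0,0,0.009,1],[-0.128,-0.056,0,0,0,0.01,1],[-0.132,-0.047,0,0,0,0.009,1],[-0.134,-0.04,0,0,0,0.009,1],[-0.136,-0.033,0,0,0,0.01,1],[-0.138,-0.024,0,0,0,0.009,1],[-0.139,-0.016,0,0,0,0.009,1],[-0.139,-0.008,0,0,0,0.01,1],[-0.14,0.001,0,0,0,0.009,1],[-0.14,0.009,0,0,0,0.009,1],[-0.139,0.016,0,0,0,0.009,1],[-0.138,0.024,0,0,0,0.01,1]])

```text
t: 1.3
position: [480.8, 349.1, 222.2]
tcp_rot: [-180.0, 0.0, 124.8]
force: [0.0, -0.0, 0.6]
opening: 1.0
finger_force: 0.0
```

Emit:
servo_tool(plan=[[-0.133,-0.077,0.008,0,0,0.008,1],[-0.137,-0.07,0.007,0,0,0.008,1],[-0.141,-0.063,0.008,0,0,0.008,1],[-0.143,-0.056,0.007,0,0,0.008,1],[-0.146,-0.048,0.008,0,0,0.008,1],[-0.148,-0.042,0.007,0,0,0.008,1],[-0.15,-0.033,0.008,0,0,0.009,1],[-0.152,-0.025,0.008,0,0,0.008,1],[-0.153,-0.018,0.007,0,0,0.008,1],[-0.153,-0.01,0.008,0,0,0.008,1],[-0.154,-0.002,0.007,0,0,0.008,1],[-0.154,0.006,0.008,0,0,0.008,1]])

```text
t: 2.5
position: [519.8, -110.9, 199.6]
tcp_rot: [-180.0, -0.0, 89.9]
force: [0.3, 0.5, 0.6]
opening: 0.999
finger_force: 0.0
```

Run:
```python
from plan import *
R=tool(-35);zt=R.apply([0,0,1])
G=C+[0,4,58];T=G+15*zt
print(T)
p,r=line(T-90*zt,R,8)
p,r=line(T-30*zt,R,3,p,r)
```

```text
[ 465.5        -211.10364655   50.71271934]
[-0.024,-0.027,0.038,-0.0,-0.012,-0.0,1]
[-0.022,-0.027,0.039,-0.0,-0.012,-0.0,1]
[-0.018,-0.027,0.041,-0.0,-0.012,-0.0,1]
[-0.016,-0.027,0.042,-0.0,-0.013,-0.0,1]
[-0.012,-0.027,0.043,-0.0,-0.012,-0.0,1]
[-0.008,-0.028,0.044,-0.0,-0.012,-0.0,1]
[-0.005,-0.027,0.044,-0.0,-0.012,-0.0,1]
[-0.002,-0.027,0.045,-0.0,-0.012,-0.0,1]
end [ 465.4 -159.4  124.4] [-180.    34.9   89.9]
[-0.0002,0.0002,0.08,-0.0001,-0.0001,-0.0001,1]
[-0.0002,0.0001,0.0801,-0.0,-0.0001,-0.0001,1]
[-0.0002,0.0001,0.08,-0.0001,-0.0001,-0.0001,1]
end [ 465.5 -193.9   75.3] [-180.   35.   90.]
```

Emit:
servo_tool(plan=[[-0.024,-0.027,0.038,0,-0.012,0,1],[-0.022,-0.027,0.039,0,-0.012,0,1],[-0.018,-0.027,0.041,0,-0.012,0,1],[-0.016,-0.027,0.042,0,-0.013,0,1],[-0.012,-0.027,0.043,0,-0.012,0,1],[-0.008,-0.028,0.044,0,-0.012,0,1],[-0.005,-0.027,0.044,0,-0.012,0,1],[-0.002,-0.027,0.045,0,-0.012,0,1],[0,0,0.08,0,0,0,1],[0,0,0.08,0,0,0,1],[0,0,0,0,0,0,1]])

```text
t: 3.6
position: [463.4, -182.4, 90.2]
tcp_rot: [-179.7, 35.0, 90.0]
force: [-1.1, -0.1, 1.0]
opening: 0.997
finger_force: 0.0
```

Run:
```python
from plan import *
im=cams.snapshot("scene")[:,:,::-1];cv2.imwrite("pics/s1.png",cv2.resize(im[120:300,240:440],None,fx=4,fy=4,interpolation=cv2.INTER_CUBIC)[:600])
R=tool(-35);zt=R.apply([0,0,1]);T=C+[0,4,58]+15*zt
p,r=line(T,R,3)
print(readout.get_state()["qpos"].round(0))
```

```text
[-0.0012,0.0014,0.0668,-0.0002,-0.0,-0.0,1]
[-0.0012,0.0013,0.0668,-0.0001,-0.0001,-0.0,1]
[-0.0012,0.0013,0.0668,-0.0002,0.0,-0.0,1]
end [ 465.5 -211.1   50.7] [180.  35.  90.]
[-36.   8.  31. 122.  36.  60. -26.]
```

View pics/s1.png

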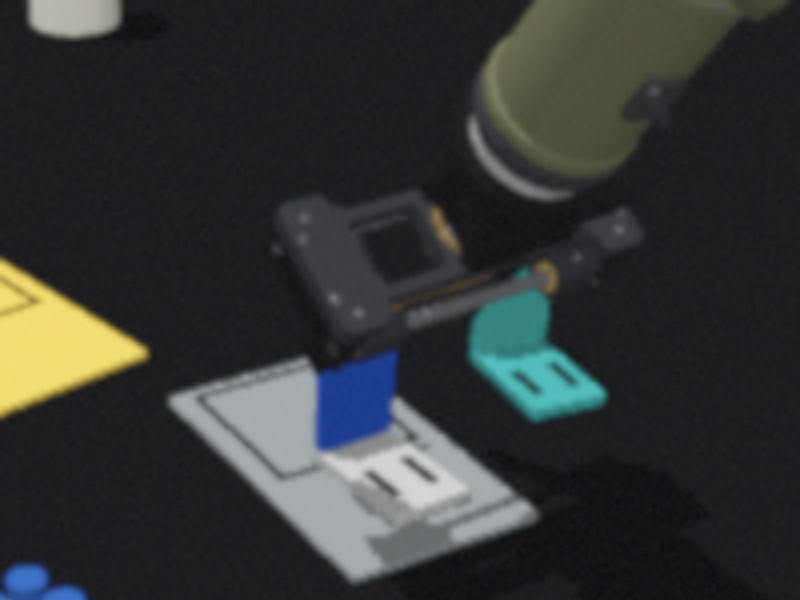

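The view shows the tilted gripper above the blue leg (crop ~(355,395)). The turquoise piece is clear. Next I descend and close.

Emit:
servo_tool(plan=[[-0.001,0.0014,0.067,0,0,0,1],[-0.001,0.0014,0.067,0,0,0,1],[-0.001,0.0014,0.067,0,0,0,1],[0,0,0,0,0,0,1],[0,0,0,0,0,0,1]])

```text
t: 4.15
position: [467.5, -209.9, 51.8]
tcp_rot: [179.9, 34.9, 90.0]
force: [-0.3, 0.0, 0.1]
opening: 1.001
finger_force: 0.0
```

Emit:
servo_tool(plan=[[0,0,0,0,0,0,0.5],[0,0,0,0,0,0,0.5],[0,0,0,0,0,0,0.4],[0,0,0,0,0,0,0.4],[0,0,0,0,0,0,0.4],[0,0,0,0,0,0,0.4]])

```text
t: 4.75
position: [466.9, -210.4, 51.2]
tcp_rot: [180.0, 34.9, 90.0]
force: [0.4, -0.2, 0.1]
opening: 0.574
finger_force: 30.0
```

Run:
```python
from plan import *
im=cams.snapshot("top")[:,:,::-1];cv2.imwrite("pics/t1.png",cv2.resize(im[200:320,280:440],None,fx=5,fy=5,interpolation=cv2.INTER_CUBIC))
im=cams.snapshot("scene")[:,:,::-1];cv2.imwrite("pics/s2.png",cv2.resize(im[150:290,260:420],None,fx=4,fy=4,interpolation=cv2.INTER_CUBIC))
s=readout.get_state();print({k:s[k] for k in("t","position","tcp_rot","force","opening","finger_force","wrist_torque")})
```

```text
{'t': 4.85, 'position': array([ 466.92002409, -210.38713596,   51.14735786]), 'tcp_rot': array([-179.99816829,   34.91975703,   89.98981842]), 'force': array([-0.41101019, -0.14930455,  0.88383616]), 'opening': 0.5696785745831987, 'finger_force': 29.989755107089877, 'wrist_torque': array([ 0.51338553,  0.08090624, -0.03454228])}
```

View pics/s2.png

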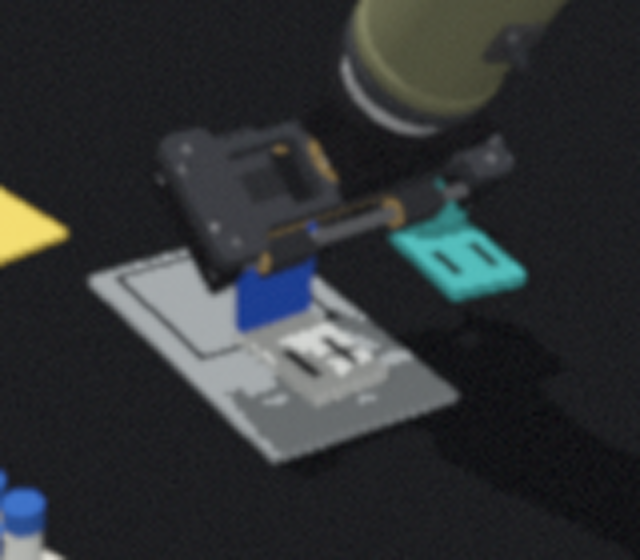

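Firm grip at 0.57×87 ≈ 49.6 mm, which is the stop's width; the picture shows the fingers on the blue leg's edges. Next: rotate about the corner, 2° per row.

Run:
```python
from plan import *
s=readout.get_state();p=s["position"];r=Ro.from_euler("xyz",s["tcp_rot"],degrees=True)
W=Ro.from_euler("x",2,degrees=True);c=np.array([p[0],-206.5,5])
print(r.inv().apply(W.apply(p-c)-(p-c))/250,(r.inv()*W*r).as_rotvec()/2/np.pi, "down1mm",r.inv().apply([0,0,-1])/250)
```

```text
[-4.89945638e-03  1.27797714e-06  4.21934663e-03] [ 8.09486592e-07  5.55555545e-03 -7.42728412e-07] down1mm [2.28971459e-03 1.04853757e-07 3.27981815e-03]
```

Emit:
servo_tool(plan=[[0.0012,0,0.0016,0,0,0,0.4],[-0.0049,0,0.0042,0,0.00556,0,0.4],[-0.0049,0,0.0042,0,0.00556,0,0.4],[-0.0049,0,0.0042,0,0.00556,0,0.4],[-0.0049,0,0.0042,0,0.00556,0,0.4],[-0.0049,0,0.0042,0,0.00556,0,0.4],[-0.0049,0,0.0042,0,0.00556,0,0.4]])

```text
t: 5.55
position: [466.9, -220.0, 49.0]
tcp_rot: [180.0, 22.8, 90.0]
force: [-0.9, 0.7, 2.6]
opening: 0.571
finger_force: 30.0
```

Run:
```python
from plan import *
im=cams.snapshot("scene")[:,:,::-1];cv2.imwrite("pics/s3.png",cv2.resize(im[150:290,260:420],None,fx=4,fy=4,interpolation=cv2.INTER_CUBIC))
s=readout.get_state();print({k:s[k] for k in("t","position","tcp_rot","force","opening","finger_force","wrist_torque")})
```

```text
{'t': 5.6, 'position': array([ 466.81724159, -221.52209668,   49.43174803]), 'tcp_rot': array([179.9314856 ,  22.79265274,  89.83079277]), 'force': array([ 0.2954792 , -1.915634  , -1.46615683]), 'opening': 0.571911058495555, 'finger_force': 29.99362751841545, 'wrist_torque': array([ 0.25474827,  0.03672147, -0.01767563])}
```

View pics/s3.png

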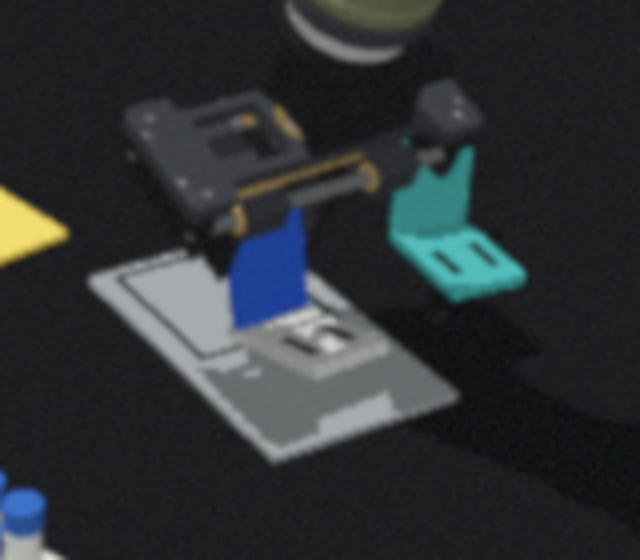

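Tipped about 12°, with the corner still on the plate at (crop) ~(235,328). I'll add a slight downward bias and go on.

Emit:
servo_tool(plan=[[0.0016,0,0.0037,0,0,0,0.4],[0,0,0,0,0,0,0.4],[0,0,0,0,0,0,0.4]])

```text
t: 5.9
position: [467.0, -221.3, 49.0]
tcp_rot: [-180.0, 23.1, 90.0]
force: [-2.6, -1.4, 9.6]
opening: 0.569
finger_force: 30.0
```

Emit:
servo_tool(plan=[[-0.0049,0,0.0042,0,0.00556,0,0.4],[-0.0049,0,0.0042,0,0.00556,0,0.4],[-0.0049,0,0.0042,0,0.00556,0,0.4],[-0.0049,0,0.0042,0,0.00556,0,0.4],[-0.0049,0,0.0042,0,0.00556,0,0.4],[-0.0049,0,0.0042,0,0.00556,0,0.4],[-0.0049,0,0.0042,0,0.00556,0,0.4],[-0.0049,0,0.0042,0,0.00556,0,0.4],[0,0,0,0,0,0,0.4],[0,0,0,0,0,0,0.4]])

```text
t: 6.9
position: [467.1, -233.7, 43.3]
tcp_rot: [180.0, 7.1, 89.9]
force: [-3.5, -3.3, 8.3]
opening: 0.574
finger_force: 30.0
```

Run:
```python
from plan import *
im=cams.snapshot("scene")[:,:,::-1];cv2.imwrite("pics/s4.png",cv2.resize(im[150:290,260:420],None,fx=4,fy=4,interpolation=cv2.INTER_CUBIC))
s=readout.get_state();print({k:s[k] for k in("t","position","tcp_rot","force","opening","finger_force","wrist_torque")})
a=np.radians(28);print("ideal",-206.5-3.9*np.cos(a)-46.1*np.sin(a),5+46.1*np.cos(a)-3.9*np.sin(a))
```

```text
{'t': 6.95, 'position': array([ 467.0697604 , -233.60107529,   43.37347123]), 'tcp_rot': array([179.99051494,   7.10617009,  89.95279006]), 'force': array([-2.97528023, -3.82163358,  8.32994588]), 'opening': 0.57051765619699, 'finger_force': 29.994162479415536, 'wrist_torque': array([-0.96665307,  0.59419406, -0.01687217])}
ideal -231.58613465657936 43.872944935931564
```

View pics/s4.png

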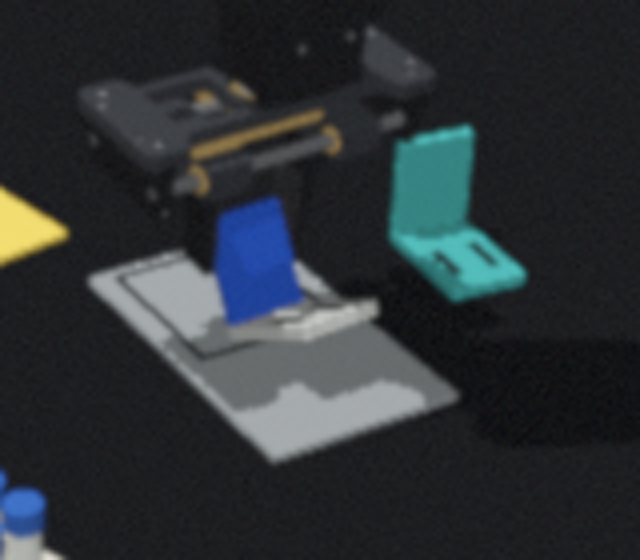

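28° tipped and pressed onto the plate with 8 N. Continuing.

Emit:
servo_tool(plan=[[-0.0049,0,0.0042,0,0.00556,0,0.4],[-0.0049,0,0.0042,0,0.00556,0,0.4],[-0.0049,0,0.0042,0,0.00556,0,0.4],[-0.0049,0,0.0042,0,0.00556,0,0.4],[-0.0049,0,0.0042,0,0.00556,0,0.4],[-0.0049,0,0.0042,0,0.00556,0,0.4],[-0.0049,0,0.0042,0,0.00556,0,0.4],[-0.0049,0,0.0042,0,0.00556,0,0.4],[-0.0049,0,0.0042,0,0.00556,0,0.4],[-0.0049,0,0.0042,0,0.00556,0,0.4],[0,0,0,0,0,0,0.4],[0,0,0,0,0,0,0.4]])

```text
t: 8.15
position: [467.3, -245.4, 32.1]
tcp_rot: [180.0, -12.9, 89.9]
force: [-0.9, -3.4, 7.7]
opening: 0.57
finger_force: 30.0
```

Emit:
servo_tool(plan=[[-0.0049,0,0.0042,0,0.00556,0,0.4],[-0.0049,0,0.0042,0,0.00556,0,0.4],[-0.0049,0,0.0042,0,0.00556,0,0.4],[-0.0049,0,0.0042,0,0.00556,0,0.4],[-0.0049,0,0.0042,0,0.00556,0,0.4],[-0.0049,0,0.0042,0,0.00556,0,0.4],[-0.0049,0,0.0042,0,0.00556,0,0.4],[-0.0049,0,0.0042,0,0.00556,0,0.4],[-0.0049,0,0.0042,0,0.00556,0,0.4],[-0.0049,0,0.0042,0,0.00556,0,0.4],[-0.0049,0,0.0042,0,0.00556,0,0.4],[0,0,0,0,0,0,0.4]])

```text
t: 9.35
position: [467.2, -251.3, 15.3]
tcp_rot: [-179.9, -35.3, 89.9]
force: [0.5, -2.0, 5.3]
opening: 0.574
finger_force: 30.0
```

Run:
```python
from plan import *
im=cams.snapshot("scene")[:,:,::-1];cv2.imwrite("pics/s5.png",cv2.resize(im[150:290,260:420],None,fx=4,fy=4,interpolation=cv2.INTER_CUBIC))
s=readout.get_state();print({k:s[k] for k in("t","qpos","position","tcp_rot","force","opening","finger_force")})
```

```text
{'t': 9.4, 'qpos': array([ 22.61705236,  35.9378997 ,  25.92496645,  96.18927039,
       -37.91926053,  82.95275402,  63.43237794]), 'position': array([ 467.24021348, -251.23101208,   15.53387469]), 'tcp_rot': array([-179.9626515 ,  -35.19126551,   89.90390624]), 'force': array([ 0.70874642, -2.17910567,  4.82160128]), 'opening': 0.5721714390018616, 'finger_force': 29.97698555700481}
```

View pics/s5.png

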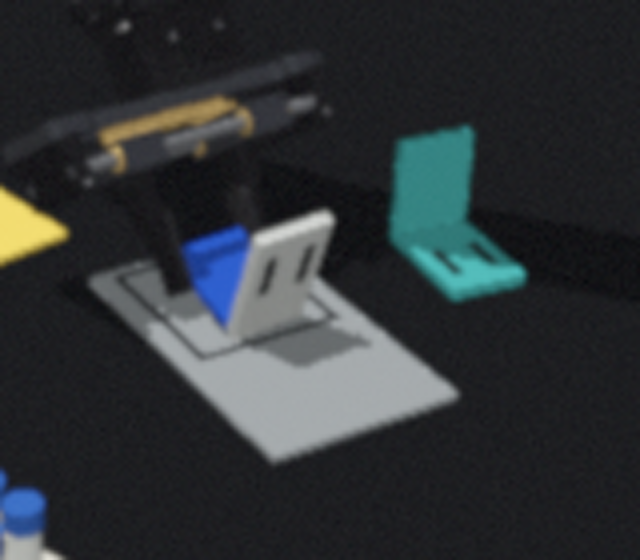

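70° tipped, with the blue leg inside the outline. Well past the balance point, so I'll release it and let it lie down.

Emit:
servo_tool(plan=[[0,0,0,0,0,0,0.75],[0,0,0,0,0,0,1],[0,0,0,0,0,0,1],[0,0,0,0,0,0,1],[0,0,0,0,0,0,1],[0,0,0,0,0,0,1],[0,0,-0.05,0,0,0,1],[0,0,-0.1,0,0,0,1],[0,0,-0.15,0,0,0,1],[0,0,-0.15,0,0,0,1],[0,0,-0.15,0,0,0,1],[0,0,0,0,0,0,1]])

```text
t: 10.6
position: [467.1, -343.3, 143.2]
tcp_rot: [179.6, -34.7, 90.0]
force: [0.4, -1.0, -0.2]
opening: 0.999
finger_force: 0.0
```

Run:
```python
from plan import *
a=cams.snapshot("scene")[150:270,260:420,::-1];b=cams.snapshot("top")[:,:,::-1];b2=b[210:330,290:450]
cv2.imwrite("pics/fin.png",cv2.resize(np.vstack([a,b2]),None,fx=2.5,fy=2.5,interpolation=cv2.INTER_CUBIC))
s=readout.get_state();print(s["t"],s["force"],s["opening"],s["position"])
```

```text
10.7 [-0.22298984  0.08081716  0.18381075] 1.0001910393042315 [ 466.83389868 -338.90270299  139.39907918]
```

View pics/fin.png

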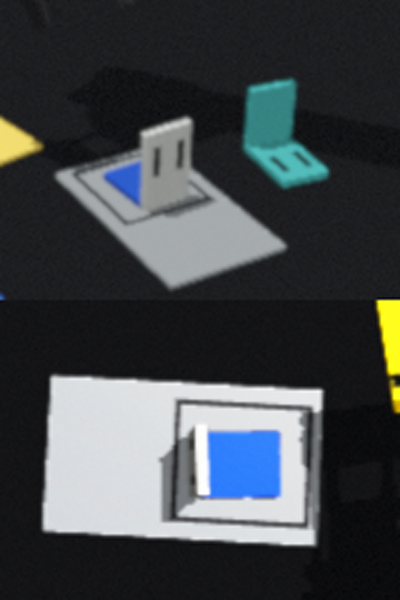

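The picture shows the blue leg flat inside the outline (lower half, ~(243,464)), the bare leg upright, and the robot clear.

```bash
python3 -c "
from cell import env
print(env.hand_in())"
```

```text
the job is handed in; nothing more can be done
None
```

The blue stop was tipped over its corner and let go: its blue leg lies flat inside the black outline, its bare leg stands upright, I kept the arm clear of the orange stop and the tube rack, and the job was handed in at about 10.7 s.

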